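# Set the air gate of a sample roaster by its clicks and start it

## Robot

A 6-joint arm with a two-finger parallel gripper is mounted at the origin on the work surface. World frame = base frame: x ahead of the robot, y to its left, z up, the work surface at z = 0. Lengths are in m, angles in rad, forces in N, time in s.
With the tool pointing down it reaches from about 0.275 to 1 m from the base axis. Payload 8.4 kg.
Tool frame: the origin (TCP) lies at the very end of the fingers, on their centre line; the grasp point (between the pads) lies 19 mm behind it (tcp_to_grasp is the distance from the TCP to the grasp point, in m); z points along the fingers, y is the line along which they close (so a half turn about z gives the same grasp; the last joint's range is limited). The gripper opens to 85 mm and grips with 20 to 120 N. Pads are 22 mm wide; open, the fingers measure 114 mm over their backs; the gripper's body (76 mm by 85 mm) begins 54 mm behind the grasp point. The pads swing forward as they close: fully open they stand 13 mm farther back than shut.
Start: joints at [-1.331, 0.353, 1.633, -0, 1.155, -0.002], TCP at [0.15, -0.607, 0.231] pointing down, gripper open.
Joint ranges: [-2.63, 2.63], [-0.92, 2.1], [0.06, 2.66], [-1.3, 4.44], [0, 2.69], [-3.02, 3.02]. Speed limits (rad/s): [2.22, 2.22, 2.79, 3.14, 3.14, 3.14].

## Interface

Orientations are given as a rotation vector (axis times angle).
In Python, from rig import * gives the robot as it stands.
- The arm moves only by the shell command python3 -m jog 'ROWS' [FORCE]. ROWS is a JSON object of lists of equal length, an entry for each row: "grip": the finger opening in m, from 0 to 0.0854; "travel": the shift along the world's x, y, z in m, a list of three; "turn": the turn about the world's z in rad. A call has 1 to 5 rows; each row shifts and turns the commanded pose from where the row before left it; what a row does not reach is not made up. A row lasts 1/12 s, in which the tool goes at most 41.7 mm and 7.16 degrees, less where a joint would pass 70% of its speed; a pose out of reach is approached as far as the arm can. A call with a gripper value outside its range is refused whole. The fingers move at their own pace and stop on an object; FORCE is the grip in N (left out, the last holds). Time passes only in rows, so rows that do not move let the fingers close. It gives the time, the measured TCP pose, the force, the opening and the grip force at its end, in the units of the state.
- read_state(): the state, without advancing time (a new reading comes with each control period).
- grab_frame(name): name is "side" or "top"; returns a dict with "color" (420x560x3 uint8, red, green, blue), "fx", "fy", "cx", "cy" (pixels), "dist_coeffs" ([k1, k2, p1, p2, k3] as OpenCV has them; the pictures are not rectified), "rvec" (rotation vector, rad) and "tvec" (3), from world to camera coordinates, as OpenCV has them. Camera axes: x right, y down, z forward; pixel columns grow to the right and rows downward; lengths in m; the calibration is good to about 2 mm. A picture is of the moment at which its call begins. There is no depth.
- hand_in(): hands the job in; it is judged then, once.
The state is a dict: "time": time; "joint_positions": joint angles; "qvel": joint speeds; "joint_efforts": joint torques, N m; "tcp_pos": TCP position; "orientation": TCP orientation; "ft_force": force on the tool from outside, world axes, zero at the start; "torque": the same for the moment, N m; "opening": finger opening in m; "grasp_force": force on a finger pad.
Only numpy, scipy, OpenCV 4.12 (cv2) and the standard library are available. Lean on these libraries where they do the work, as an engineer would, in place of code of your own. Each camera call takes 0.05 s, during which the arm holds its last target. There are 200 camera calls.

## Task

The hot-air sample roaster is loaded; set its air and start it. With a fingertip against the side of the air lever's orange knob, push it right home to the shut end, then push it back the other way through three clicks, counting from shut, and leave it in the third notch without running past it; only then press the green start button right in and let go. Only push and press: do not pinch the lever, leave the red button alone, and leave the cups, jars and other things standing where they are.

Things in the scene. Friction and masses are not known exactly. Their poses are not given: they have to be found in the camera images.
- roaster: Fixed sample roaster: grey housing 220 (own x) by 420 (own y) by 130 mm high, flat metal deck on top; on its left half a glass tube with metal cap (centre x 10, y 135 mm, radius 56 mm, up to 335 mm high), a steel chute on the front below it. Origin: centre of the underside, on the table. Own x points away from the robot, own y to its left, z up; turned up to 17 degrees about the vertical.
- air_lever (a joint): Lever's slide, m: 0 fully shut (end stop at the right), growing along the roaster's +y (towards the glass tube) to 0.075. Sprung notches every 15 mm: 0, then first to fifth; the third is 0.045. Starts in or near the first or second. Leaving a notch takes 5 to 6 N along the slot, fading to none at the crest 7.5 mm on; within 4 mm past the crest it snaps by itself into the next notch and stays.
- lever_knob (a point): Centre of the lever's knob, moves with it; 34 mm above the deck, 164 mm above the table. The knob is 30 mm along the roaster's x, 18 mm along its y (the slot), from 18 to 50 mm above the deck, orange cheeks left and right, round black top up to 56 mm; a 6 mm thick steel blade runs down from it into the slot.
- lever_shut (a point): Fixed point on the deck, 130 mm above the table, under the knob's centre when the lever is fully shut. In the roaster's frame: x 35, y -130, z 130 mm. The slot runs from here along the roaster's +y, with one tick a notch on each side of it, 15 mm apart.
- start_button (a joint): Travel of the green start button, in m: 0 out, 0.006 fully in; springs back. 1.5 N starts it moving, 5 N holds it fully in.
- start_button_top (a point): Centre of the green button's round top (26 mm across), 18 mm above the deck (148 mm above the table) when out, in a black collar 42 mm across and 12 mm high; pressed straight down. In the roaster's frame: x -62, y -35 mm.
- stop_button (a joint): Travel of the red stop button, in m: 0 out, 0.006 in. Same shape as the green one, 60 mm to its left, at x -62, y 25 mm on the roaster. Not to be pressed.
- catch_cup: Open steel cup, 84 mm across, 75 mm high, on the table under the chute. Origin: centre of its foot. Bystander; stays where it is.
- charge_cup: Small copper cup, 52 mm across, 50 mm high, on the deck's front right corner. Origin: centre of its foot. Bystander; stays where it is.
- jar_a: Amber jar with black cap and white label, 64 mm across, 115 mm high, on the table to the right. Origin: centre of its foot. Bystander; stays where it is.
- jar_b: Amber jar with black cap and blue label, same size, to the right. Bystander; stays where it is.
- jar_c: Amber jar with black cap and red label, same size, to the right. Bystander; stays where it is.
- bowl: White ceramic cupping bowl, 104 mm across, 60 mm high, on the table to the left. Origin: centre of its foot. Bystander; stays where it is.
- mug: Blue mug, 80 mm across, 85 mm high, on the table to the left. Origin: centre of its foot. Bystander; stays where it is.
- spoon: Spoon of steel with a wooden handle, lying on the table at the front right. Bystander; stays where it is.

How it is judged:
On the way, in this order (a step that is already met when the one before it is completed fails the run):
1. the lever is pushed home to its shut end (within 3 mm) (value of joint air_lever below 0.003 m), for 0.2 s.
2. the lever is opened three clicks and rests in the third notch (within 4 mm) (value of joint air_lever between 0.041 and 0.049 m and velocity of joint air_lever between -0.01 and 0.01 m/s), for 0.3 s.
3. the green start button is pressed right in (at least 4.5 of 6 mm), the lever in its third notch (value of joint air_lever between 0.041 and 0.049 m and value of joint start_button above 0.0045 m), for 0.05 s.
At the end, for the whole second after the job is handed in: The lever rests in the third notch from shut (45 mm from the shut end, within 4 mm), the start button has been pressed and is out again, the stop button is out, and every cup, jar and other loose thing stands within 20 mm of where it was (all of step 2 and value of joint each of start_button, stop_button below 0.001 m and distance of each of catch_cup, charge_cup, jar_a, jar_b, jar_c, bowl, mug, spoon from where it was at the start of the episode below 0.02 m); the robot touches nothing.
It fails at once if the lever runs past the third notch towards the fourth (by more than 6 mm) (value of joint air_lever above 0.051 m).
It fails at once if the start button is pressed (more than 3 mm) while the lever is not in its third notch (value of joint start_button above 0.003 m and not (value of joint air_lever between 0.041 and 0.049 m)).
It fails at once if the red stop button is pressed (more than 2 mm) (value of joint stop_button above 0.002 m).
It fails at once if the lever's knob is pinched: fingers press on both its cheeks at once (over 1.5 N each) (contact force between each of air_lever_c3, air_lever_c4 and the fingers above 1.5 N).
It fails at once if a cup, jar or other loose thing is lifted, carried or pushed away (moved more than 20 mm) (distance of any of catch_cup, charge_cup, jar_a, jar_b, jar_c, bowl, mug, spoon from where it was at the start of the episode above 0.02 m).
It also fails if it takes over 72 s, if anything falls off the work surface, if the arm or the gripper's body presses on something with over 40 N, if the wrist force passes 120 N, or if a joint passes its speed limit or range.

## Working session

There is one attempt and no reset: what is moved stays moved. The work goes in short steps, Python scripts to look and compute and a shell command to move; the robot and the scene stay as the last step left them, time stands still between calls to the robot, and variables do not carry over. Pictures are saved under pics/ and viewed, at most 10 in all, crops included, and the job is handed in when it is done.

```bash
mkdir -p pics; python3 - <<'E'
from rig import *
import cv2
for n in("top","side"):
    f=grab_frame(n); cv2.imwrite(f"pics/{n}0.png",f["color"][:,:,::-1])
    print(n,{k:f[k] for k in f if k!="color"})
print(read_state())
E
```

```text
top {'fx': 443.59273118550414, 'fy': 443.59273118550414, 'cx': 283.3121370752382, 'cy': 199.4630759306725, 'dist_coeffs': array([-0.03040398,  0.        ,  0.        ,  0.        ,  0.        ]), 'rvec': array([ 2.1726717 , -2.18041249,  0.12821447]), 'tvec': array([0.03743211, 0.48084775, 1.56050432])}
side {'fx': 462.173114979434, 'fy': 462.173114979434, 'cx': 281.51756032548195, 'cy': 204.50558878071323, 'dist_coeffs': array([0.04700028, 0.        , 0.        , 0.        , 0.        ]), 'rvec': array([ 0.72776574, -2.70319624,  1.00042338]), 'tvec': array([0.42604727, 0.24238418, 1.61488887])}
{'time': 0.1, 'joint_positions': array([-1.33140765e+00,  3.53594685e-01,  1.63406111e+00, -3.41079132e-05,
        1.15519793e+00, -2.37879862e-03]), 'qvel': array([-0.00056849,  0.00129196, -0.00174765,  0.00010632,  0.00125091,
        0.00128359]), 'joint_efforts': array([-6.56434477e-04, -6.06356335e+01, -3.42819858e+01, -2.56716896e-05,
        3.93011898e-03, -2.36858955e-05]), 'tcp_pos': array([ 0.14953778, -0.60640574,  0.23062631]), 'orientation': array([-3.11742469e+00, -3.78714152e-01,  2.82742072e-04]), 'ft_force': array([ 0.3963239 , -0.07243797,  0.15857416]), 'torque': array([ 0.00263952,  0.00080801, -0.01934658]), 'grasp_force': 0.0, 'opening': 0.08512756735976051}
```

View pics/top0.png

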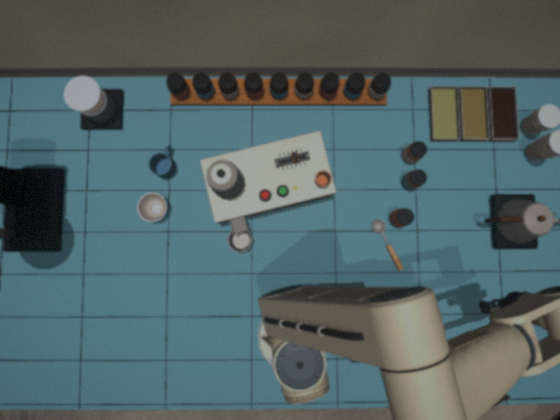

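View pics/side0.png

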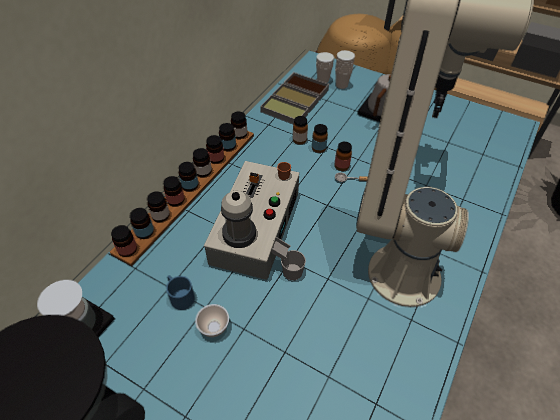

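The top view shows the deck with corners near (201,160), (321,132), (335,192) and (215,222). The lever is near (293,158), green at (282,190) and red at (265,195). The side view shows the lever at (255,180), green at (274,201) and red at (269,213).

```bash
cat > h.py <<'E'
import numpy as np, cv2
from rig import *
def ray(f,uv):
    K=np.array([[f["fx"],0,f["cx"]],[0,f["fy"],f["cy"]],[0,0,1]])
    p=cv2.undistortPoints(np.array(uv,float).reshape(-1,1,2),K,f["dist_coeffs"]).reshape(-1,2)
    R=cv2.Rodrigues(f["rvec"])[0]; return -R.T@f["tvec"], np.c_[p,np.ones(len(p))]@R
def onz(f,uv,z):
    c,d=ray(f,uv); return (c+d*((z-c[2])/d[:,2])[:,None])
def blobs(f,lo,hi,box,amin=4):
    x0,y0,x1,y1=box; h=cv2.cvtColor(f["color"],cv2.COLOR_RGB2HSV)
    m=np.zeros(h.shape[:2],np.uint8); m[y0:y1,x0:x1]=cv2.inRange(h,lo,hi)[y0:y1,x0:x1]
    n,l,s,c=cv2.connectedComponentsWithStats(m)
    return m,[(tuple(c[i].round(2)),s[i].tolist()) for i in range(1,n) if s[i][4]>=amin]
E
python3 - <<'E'
from h import *
T=grab_frame("top");S=grab_frame("side")
for f,n,box in((T,"top",(195,125,340,228)),(S,"side",(205,160,302,276))):
    print(n,"cam",ray(f,[[0,0]])[0].round(3))
    for nm,lo,hi in(("green",(45,90,40),(85,255,255)),("red",(0,170,60),(6,255,255)),("orange",(5,110,50),(18,255,255))):
        print(nm,[(c,s, onz(f,[c],.148 if nm!="orange" else .164).round(4).tolist()) for c,s in blobs(f,lo,hi,box)[1]])
m,_=blobs(T,(0,0,110),(60,75,255),(195,125,340,228))
m=cv2.morphologyEx(m,cv2.MORPH_CLOSE,np.ones((5,5)));
c=max(cv2.findContours(m,cv2.RETR_EXTERNAL,cv2.CHAIN_APPROX_NONE)[0],key=cv2.contourArea)
a=cv2.approxPolyDP(cv2.convexHull(c),4,True).reshape(-1,2);print(a.tolist(),onz(T,a,.13).round(4).tolist())
print(cv2.minAreaRect(c))
a=cv2.resize(T["color"][125:230,195:345],None,fx=5,fy=5,interpolation=cv2.INTER_CUBIC)
cv2.imwrite("pics/tz.png",a[:,:,::-1])
a=cv2.resize(S["color"][155:235,215:315],None,fx=7,fy=7,interpolation=cv2.INTER_CUBIC)
cv2.imwrite("pics/sz.png",a[:,:,::-1])
E
```

```text
top cam [0.32  0.061 1.601]
green [((np.float64(282.5), np.float64(190.36)), [279, 187, 8, 8, 50], [[0.4985, 0.0403, 0.148]])]
red [((np.float64(264.62), np.float64(194.31)), [263, 192, 5, 5, 16], [[0.4856, 0.0992, 0.148]])]
orange [((np.float64(321.75), np.float64(179.5)), [316, 174, 12, 12, 113], [[0.5321, -0.0883, 0.164]])]
side cam [-0.048  0.968  1.381]
green [((np.float64(274.03), np.float64(199.16)), [271, 196, 7, 7, 37], [[0.4999, 0.0418, 0.148]])]
red [((np.float64(268.88), np.float64(211.24)), [266, 209, 7, 6, 34], [[0.4871, 0.0987, 0.148]])]
orange [((np.float64(214.67), np.float64(169.99)), [205, 160, 24, 25, 174], [[0.7537, 0.0418, 0.164]]), ((np.float64(283.7), np.float64(169.46)), [277, 162, 14, 18, 170], [[0.536, -0.09, 0.164]]), ((np.float64(253.7), np.float64(178.86)), [249, 176, 10, 7, 56], [[0.606, 0.007, 0.164]])]
[[319, 132], [334, 192], [245, 227], [216, 221], [203, 159]] [[0.6999, -0.0847, 0.13], [0.4948, -0.1323, 0.13], [0.3789, 0.1646, 0.13], [0.3991, 0.2606, 0.13], [0.6075, 0.3066, 0.13]]
((269.058837890625, 181.73529052734375), (76.15618133544922, 124.42076110839844), 75.96376037597656)
```

View pics/tz.png

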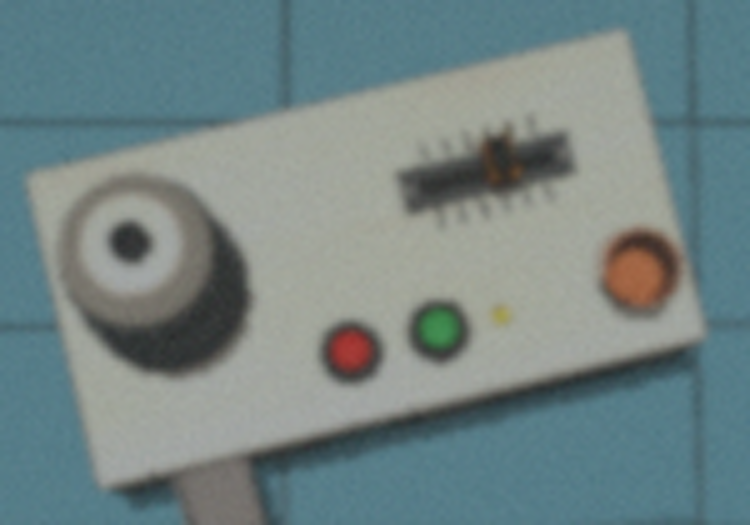

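View pics/sz.png

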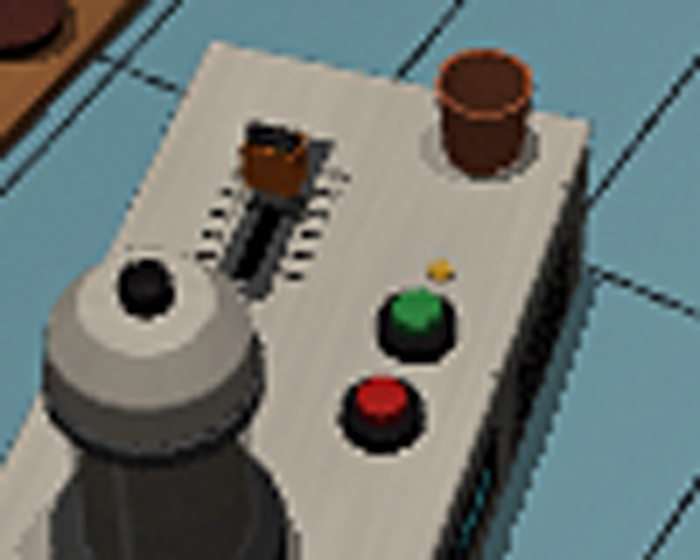

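The crops show the deck outline clearly. Deck corners are at full-image pixels (320.4,131), (336,191), (216,223) and (200.4,160). The knob's black top is near (295.4,156.6) in top, about in the first or second notch. In side the orange cheek is at (253.7,179).

```bash
cat >> h.py <<'E'
def fit(A,B):
    a,b=A-A.mean(0),B-B.mean(0); th=np.arctan2((a[:,0]*b[:,1]-a[:,1]*b[:,0]).sum(),(a*b).sum())
    R=np.array([[np.cos(th),-np.sin(th)],[np.sin(th),np.cos(th)]]); return th,R,B.mean(0)-R@A.mean(0)
E
python3 - <<'E'
from h import *
T=grab_frame("top");S=grab_frame("side")
c=onz(T,[[320.4,131],[336,191],[216,223],[200.4,160]],.13)[:,:2]
A=np.array([[.11,-.21],[-.11,-.21],[-.11,.21],[.11,.21],[-.062,-.035],[-.062,.025]])
B=np.r_[c,[[.4992,.0411],[.4864,.099]]]
th,R,t=fit(A,B);print("yaw",np.degrees(th),t,"res",((A@R.T+t-B)*1e3).round(1).tolist())
# slot ends in top zoom
k=onz(T,[[295.4,156.6]],.186)[0,:2]; print("knob",k,"roaster",R.T@(k-t))
k=onz(S,[[215+275/7,155+172/7]],.164)[0,:2]; print("side cheek roaster",R.T@(k-t))
print("slot ends",((onz(T,[[195+573/5,125+150/5],[195+402/5,125+192/5]],.13)[:,:2]-t)@R).round(4).tolist())
print("cup",R.T@(np.array([.534,-.089])-t))
for n,p in(("shut",[.035,-.13]),("third",[.035,-.085]),("green",[-.062,-.035]),("leftstart",[.035,-.065]),):print(n,(R@p+t).round(4))
E
```

```text
yaw 14.175360828971167 [0.5502562  0.08790804] res [[4.9, 0.7], [-3.1, -3.6], [-0.3, 4.0], [1.3, 3.2], [-0.5, -2.3], [-2.4, -2.0]]
knob [ 0.60394598 -0.00145854] roaster [ 0.03016993 -0.09979355]
side cheek roaster [ 0.03113367 -0.08933723]
slot ends [[0.034, -0.1528], [0.0346, -0.0339]]
cup [-0.05908431 -0.16754033]
shut [ 0.616  -0.0296]
third [0.605  0.0141]
green [0.4987 0.0388]
leftstart [0.6001 0.0335]
```

```bash
python3 -m jog '{"grip":[0,0,0,0,0],"travel":[[0,0,0.03],[0,0,0.03],[0.02,0.03,0.02],[0.02,0.03,0],[0.02,0.03,0]],"turn":[0,0,0,0,0]}' 20
```

```text
time: 0.72
tcp_pos: [0.2102, -0.5166, 0.3128]
orientation: [3.116, 0.376, 0.001]
ft_force: [0.6, -0.4, -0.6]
opening: 0.0255
grasp_force: 0.0
```

```bash
python3 -m jog '{"grip":[0,0,0,0,0],"travel":[[0.022,0.032,0],[0.022,0.032,0],[0.022,0.032,0],[0.022,0.032,0],[0.022,0.032,0]],"turn":[0,0,0,0,0]}'; python3 -m jog '{"grip":[0,0,0,0,0],"travel":[[0.022,0.032,0],[0.022,0.032,0],[0.022,0.032,0],[0.022,0.032,0],[0.022,0.032,0]],"turn":[0,0,0,0,0]}'; python3 -m jog '{"grip":[0,0,0,0,0],"travel":[[0.022,0.032,0],[0.022,0.032,0],[0.022,0.032,0],[0.022,0.032,0],[0.022,0.032,0]],"turn":[0,0,0,0,0]}'
```

```text
time: 1.13
tcp_pos: [0.3202, -0.3551, 0.3114]
orientation: [3.118, 0.378, 0.0]
ft_force: [1.0, 0.3, -0.2]
opening: -0.0002
grasp_force: 0.0
time: 1.55
tcp_pos: [0.4304, -0.1951, 0.3116]
orientation: [3.118, 0.379, 0.001]
ft_force: [1.3, -1.3, 0.3]
opening: -0.0002
grasp_force: 0.0
time: 1.97
tcp_pos: [0.5404, -0.0349, 0.3114]
orientation: [3.118, 0.379, 0.001]
ft_force: [0.2, -1.3, -0.2]
opening: -0.0001
grasp_force: 0.0
```

```bash
python3 -m jog '{"grip":[0,0,0,0,0],"travel":[[0.022,0.031,0],[0.022,0.031,0],[0.012,0.016,0],[0,0,-0.04],[0,0,-0.04]],"turn":[0,0,0,0,0]}'; python3 -m jog '{"grip":[0,0],"travel":[[0,0,-0.02],[0,0,0]],"turn":[0,0]}'
python3 - <<'E'
from h import *
S=grab_frame("side");T=grab_frame("top")
a=cv2.resize(S["color"][120:230,200:310],None,fx=5,fy=5,interpolation=cv2.INTER_CUBIC)
cv2.imwrite("pics/s2.png",a[:,:,::-1])
E
```

```text
time: 2.38
tcp_pos: [0.5981, 0.0428, 0.2323]
orientation: [3.118, 0.382, 0.009]
ft_force: [0.1, -1.1, -0.8]
opening: 0.0
grasp_force: 0.0
time: 2.55
tcp_pos: [0.5924, 0.0412, 0.2061]
orientation: [-3.118, -0.38, 0.014]
ft_force: [-0.7, 0.2, -0.0]
opening: 0.0001
grasp_force: 0.0
```

View pics/s2.png

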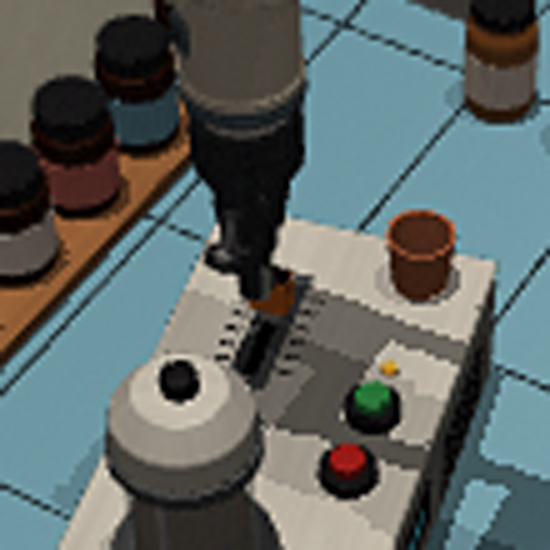

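The finger is left of the knob and above it (tip near (251,177) in side), so the way down is clear.

```bash
python3 -m jog '{"grip":[0,0,0],"travel":[[0,0,-0.025],[0,0,-0.021],[0,0,0]],"turn":[0,0,0]}'; python3 -m jog '{"grip":[0,0,0,0],"travel":[[0.0012,-0.0048,0],[0.0012,-0.0048,0],[0.0012,-0.0048,0],[0,0,0]],"turn":[0,0,0,0]}'
```

```text
time: 2.9
tcp_pos: [0.5949, 0.041, 0.1643]
orientation: [-3.119, -0.378, 0.003]
ft_force: [-2.0, 0.7, -0.5]
opening: 0.0002
grasp_force: 0.0
time: 3.23
tcp_pos: [0.6006, 0.0257, 0.1671]
orientation: [3.118, 0.378, 0.004]
ft_force: [0.2, -0.7, 0.4]
opening: 0.0004
grasp_force: 0.0
```

```bash
for i in 1; do python3 -m jog '{"grip":[0,0,0],"travel":[[0.0012,-0.0048,-0.006],[0,0,0],[0,0,0]],"turn":[0,0,0]}'; python3 -m jog '{"grip":[0,0,0],"travel":[[0.001,-0.004,0],[0,0,0],[0,0,0]],"turn":[0,0,0]}';python3 -m jog '{"grip":[0,0,0],"travel":[[0.001,-0.004,0],[0,0,0],[0,0,0]],"turn":[0,0,0]}'; done
```

```text
time: 3.48
tcp_pos: [0.6003, 0.0217, 0.159]
orientation: [-3.119, -0.378, 0.001]
ft_force: [0.3, 0.4, 0.0]
opening: 0.0
grasp_force: 0.0
time: 3.73
tcp_pos: [0.6011, 0.0182, 0.1591]
orientation: [-3.118, -0.379, 0.001]
ft_force: [-0.4, 2.5, -0.7]
opening: 0.0001
grasp_force: 1.6
time: 3.98
tcp_pos: [0.6027, 0.0136, 0.1593]
orientation: [3.118, 0.379, 0.001]
ft_force: [0.5, 0.5, -0.1]
opening: 0.0004
grasp_force: 0.0
```

```bash
python3 -m jog '{"grip":[0,0,0],"travel":[[0.001,-0.004,0],[0.001,-0.004,0],[0,0,0]],"turn":[0,0,0]}'; python3 -m jog '{"grip":[0,0,0],"travel":[[0.001,-0.004,0],[0,0,0],[0,0,0]],"turn":[0,0,0]}';python3 -m jog '{"grip":[0,0,0],"travel":[[0.001,-0.004,0],[0,0,0],[0,0,0]],"turn":[0,0,0]}';python3 -m jog '{"grip":[0,0,0],"travel":[[0.001,-0.004,0],[0,0,0],[0,0,0]],"turn":[0,0,0]}'
```

```text
time: 4.23
tcp_pos: [0.6046, 0.0057, 0.1594]
orientation: [-3.118, -0.378, -0.0]
ft_force: [-0.3, 4.3, 1.3]
opening: 0.0003
grasp_force: 2.1
time: 4.48
tcp_pos: [0.6056, 0.0019, 0.1594]
orientation: [3.119, 0.378, 0.0]
ft_force: [-1.1, 2.9, 0.8]
opening: -0.0002
grasp_force: 0.8
time: 4.73
tcp_pos: [0.6065, -0.0025, 0.1592]
orientation: [3.118, 0.379, -0.0]
ft_force: [-0.4, 0.8, 0.1]
opening: 0.0002
grasp_force: 0.0
time: 4.98
tcp_pos: [0.6075, -0.0064, 0.1592]
orientation: [3.119, 0.378, -0.0]
ft_force: [0.1, -0.1, 0.4]
opening: 0.0002
grasp_force: 0.0
```

```bash
for i in 1; do python3 -m jog '{"grip":[0,0,0],"travel":[[0.001,-0.004,0],[0,0,0],[0,0,0]],"turn":[0,0,0]}'; python3 -m jog '{"grip":[0,0,0],"travel":[[0.0005,-0.002,0],[0,0,0],[0,0,0]],"turn":[0,0,0]}';python3 -m jog '{"grip":[0,0,0],"travel":[[0.0005,-0.002,0],[0,0,0],[0,0,0]],"turn":[0,0,0]}'; done
```

```text
time: 5.23
tcp_pos: [0.6079, -0.0083, 0.1592]
orientation: [-3.115, -0.378, 0.001]
ft_force: [-2.0, 10.3, 2.0]
opening: -0.0001
grasp_force: 5.2
time: 5.48
tcp_pos: [0.6079, -0.0085, 0.1592]
orientation: [-3.113, -0.377, 0.002]
ft_force: [-3.2, 18.3, 2.9]
opening: -0.0002
grasp_force: 9.6
time: 5.73
tcp_pos: [0.608, -0.0087, 0.1593]
orientation: [-3.11, -0.376, 0.003]
ft_force: [-5.4, 27.7, 5.7]
opening: 0.0001
grasp_force: 14.1
```

Shut end reached: the force rises to about 28 N with no further motion, tcp y −0.0085. Now to the other side.

```bash
python3 -m jog '{"grip":[0,0,0,0,0],"travel":[[-0.0045,0.018,0],[0,0,0],[0,0,0.03],[0,0,0.025],[0,0,0]],"turn":[0,0,0,0,0]}'; python3 -m jog '{"grip":[0,0,0,0,0],"travel":[[0.007,-0.028,0],[0.007,-0.028,0],[0.007,-0.028,0],[0,0,0],[0,0,0]],"turn":[0,0,0,0,0]}'
python3 - <<'E'
from h import *
S=grab_frame("side");T=grab_frame("top")
a=cv2.resize(S["color"][120:230,200:310],None,fx=5,fy=5,interpolation=cv2.INTER_CUBIC)
cv2.imwrite("pics/s3.png",a[:,:,::-1]); print(read_state()["tcp_pos"],read_state()["ft_force"])
E
```

```text
time: 6.15
tcp_pos: [0.6078, 0.0036, 0.2192]
orientation: [3.117, 0.379, 0.011]
ft_force: [1.1, -1.1, 0.1]
opening: -0.0003
grasp_force: 0.0
time: 6.57
tcp_pos: [0.626, -0.0817, 0.2139]
orientation: [3.119, 0.375, -0.0]
ft_force: [0.0, 0.7, -0.1]
opening: 0.0001
grasp_force: 0.0
[ 0.62561115 -0.07993911  0.21394668] [0.80410004 0.12988725 0.2057754 ]
```

View pics/s3.png

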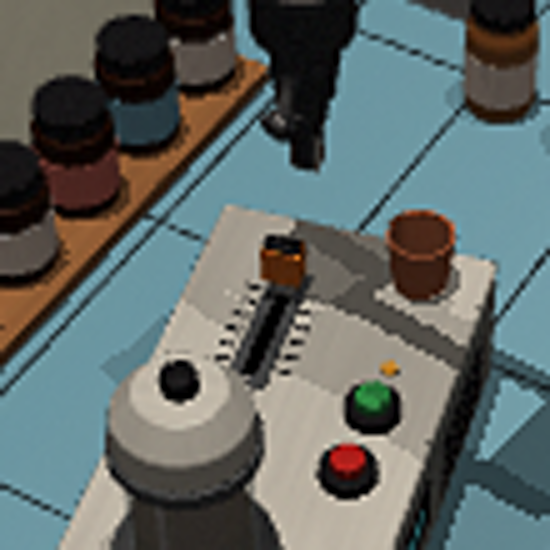

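The lever's at the shut end of the slot (knob at (257,172) in side). The finger is well to the right of it, so I descend and approach.

```bash
python3 -m jog '{"grip":[0,0,0,0],"travel":[[0,0,-0.03],[0,0,-0.024],[0,0,0],[0,0,0]],"turn":[0,0,0,0]}'; python3 -m jog '{"grip":[0,0,0,0],"travel":[[-0.0025,0.01,0],[-0.002,0.008,0],[0,0,0],[0,0,0]],"turn":[0,0,0,0]}'; python3 -m jog '{"grip":[0,0,0],"travel":[[-0.001,0.004,0],[0,0,0],[0,0,0]],"turn":[0,0,0]}'; python3 -m jog '{"grip":[0,0,0],"travel":[[-0.0005,0.002,0],[0,0,0],[0,0,0]],"turn":[0,0,0]}'
```

```text
time: 7.0
tcp_pos: [0.6249, -0.079, 0.1594]
orientation: [-3.118, -0.38, 0.004]
ft_force: [0.4, 0.3, 1.3]
opening: 0.0003
grasp_force: 0.0
time: 7.33
tcp_pos: [0.6219, -0.0611, 0.1615]
orientation: [3.118, 0.381, 0.003]
ft_force: [-1.2, -0.5, -0.2]
opening: 0.0002
grasp_force: 0.0
time: 7.58
tcp_pos: [0.6205, -0.0579, 0.1605]
orientation: [3.119, 0.379, 0.0]
ft_force: [-0.3, -0.6, 0.5]
opening: 0.0
grasp_force: 0.0
time: 7.83
tcp_pos: [0.6199, -0.0561, 0.1602]
orientation: [-3.119, -0.379, 0.0]
ft_force: [0.4, -0.3, -0.8]
opening: 0.0
grasp_force: 0.0
```

```bash
for i in 1; do python3 -m jog '{"grip":[0,0,0],"travel":[[-0.0005,0.002,0],[0,0,0],[0,0,0]],"turn":[0,0,0]}'; python3 -m jog '{"grip":[0,0,0],"travel":[[-0.0005,0.002,0],[0,0,0],[0,0,0]],"turn":[0,0,0]}';  python3 -m jog '{"grip":[0,0,0],"travel":[[-0.0005,0.002,0],[0,0,0],[0,0,0]],"turn":[0,0,0]}'; python3 -m jog '{"grip":[0,0,0],"travel":[[-0.0005,0.002,0],[0,0,0],[0,0,0]],"turn":[0,0,0]}'; done
```

```text
time: 8.08
tcp_pos: [0.6194, -0.054, 0.1602]
orientation: [-3.119, -0.379, 0.0]
ft_force: [0.3, -0.4, 0.1]
opening: -0.0001
grasp_force: 0.0
time: 8.33
tcp_pos: [0.619, -0.0519, 0.1603]
orientation: [3.119, 0.379, 0.0]
ft_force: [-0.5, 0.1, -0.4]
opening: -0.0
grasp_force: 0.1
time: 8.58
tcp_pos: [0.6186, -0.0504, 0.1603]
orientation: [3.118, 0.379, 0.0]
ft_force: [0.9, -3.4, -0.9]
opening: 0.0001
grasp_force: 1.9
time: 8.83
tcp_pos: [0.6179, -0.0478, 0.1603]
orientation: [-3.118, -0.379, 0.0]
ft_force: [1.3, -0.8, -0.2]
opening: -0.0001
grasp_force: 0.6
```

```bash
for i in 1; do python3 -m jog '{"grip":[0,0,0],"travel":[[-0.0005,0.002,0],[0,0,0],[0,0,0]],"turn":[0,0,0]}'; python3 -m jog '{"grip":[0,0,0],"travel":[[-0.0005,0.002,0],[0,0,0],[0,0,0]],"turn":[0,0,0]}';  python3 -m jog '{"grip":[0,0,0],"travel":[[-0.0005,0.002,0],[0,0,0],[0,0,0]],"turn":[0,0,0]}'; python3 -m jog '{"grip":[0,0,0],"travel":[[-0.0005,0.002,0],[0,0,0],[0,0,0]],"turn":[0,0,0]}';python3 -m jog '{"grip":[0,0,0],"travel":[[-0.0005,0.002,0],[0,0,0],[0,0,0]],"turn":[0,0,0]}'; python3 -m jog '{"grip":[0,0,0],"travel":[[-0.0005,0.002,0],[0,0,0],[0,0,0]],"turn":[0,0,0]}';  done | grep -v orient
```

```text
time: 9.08
tcp_pos: [0.6173, -0.0455, 0.1602]
ft_force: [0.1, 0.2, -0.4]
opening: 0.0001
grasp_force: 0.0
time: 9.33
tcp_pos: [0.6169, -0.0437, 0.1603]
ft_force: [0.9, -1.1, 0.5]
opening: -0.0001
grasp_force: 0.0
time: 9.58
tcp_pos: [0.6164, -0.0419, 0.1603]
ft_force: [-0.0, 0.4, 0.5]
opening: -0.0001
grasp_force: 0.0
time: 9.83
tcp_pos: [0.6159, -0.0399, 0.1603]
ft_force: [0.2, -0.2, 0.2]
opening: -0.0001
grasp_force: 0.0
time: 10.08
tcp_pos: [0.6154, -0.0379, 0.1603]
ft_force: [-0.3, 0.1, 0.5]
opening: 0.0001
grasp_force: 0.0
time: 10.33
tcp_pos: [0.6151, -0.0364, 0.1603]
ft_force: [-0.1, -3.6, 0.0]
opening: 0.0003
grasp_force: 2.0
```

```bash
for i in 1; do python3 -m jog '{"grip":[0,0,0],"travel":[[-0.0005,0.002,0],[0,0,0],[0,0,0]],"turn":[0,0,0]}'; python3 -m jog '{"grip":[0,0,0],"travel":[[-0.0005,0.002,0],[0,0,0],[0,0,0]],"turn":[0,0,0]}';  python3 -m jog '{"grip":[0,0,0],"travel":[[-0.0005,0.002,0],[0,0,0],[0,0,0]],"turn":[0,0,0]}'; python3 -m jog '{"grip":[0,0,0],"travel":[[-0.0005,0.002,0],[0,0,0],[0,0,0]],"turn":[0,0,0]}';python3 -m jog '{"grip":[0,0,0],"travel":[[-0.0005,0.002,0],[0,0,0],[0,0,0]],"turn":[0,0,0]}'; python3 -m jog '{"grip":[0,0,0],"travel":[[-0.0005,0.002,0],[0,0,0],[0,0,0]],"turn":[0,0,0]}'; python3 -m jog '{"grip":[0,0,0],"travel":[[-0.0005,0.002,0],[0,0,0],[0,0,0]],"turn":[0,0,0]}';  done | grep -v orient
```

```text
time: 10.58
tcp_pos: [0.6145, -0.0339, 0.1603]
ft_force: [1.0, -1.2, -0.0]
opening: -0.0002
grasp_force: 0.9
time: 10.83
tcp_pos: [0.6137, -0.0315, 0.1602]
ft_force: [0.2, 1.1, -0.3]
opening: 0.0001
grasp_force: 0.0
time: 11.08
tcp_pos: [0.6133, -0.0296, 0.1602]
ft_force: [-0.3, 0.2, -0.5]
opening: 0.0004
grasp_force: 0.0
time: 11.33
tcp_pos: [0.6129, -0.0279, 0.1603]
ft_force: [-0.4, -1.2, 0.2]
opening: 0.0003
grasp_force: 0.0
time: 11.58
tcp_pos: [0.6124, -0.0259, 0.1603]
ft_force: [-0.3, -0.4, -0.1]
opening: 0.0001
grasp_force: 0.0
time: 11.83
tcp_pos: [0.6119, -0.0239, 0.1603]
ft_force: [-1.4, -0.5, -0.7]
opening: -0.0001
grasp_force: 0.0
time: 12.08
tcp_pos: [0.6116, -0.0223, 0.1603]
ft_force: [-0.2, -3.1, -0.6]
opening: -0.0003
grasp_force: 1.5
```

```bash
for i in 1; do python3 -m jog '{"grip":[0,0,0],"travel":[[-0.0005,0.002,0],[0,0,0],[0,0,0]],"turn":[0,0,0]}'; python3 -m jog '{"grip":[0,0,0],"travel":[[-0.0005,0.002,0],[0,0,0],[0,0,0]],"turn":[0,0,0]}';  python3 -m jog '{"grip":[0,0,0],"travel":[[-0.0005,0.002,0],[0,0,0],[0,0,0]],"turn":[0,0,0]}'; done | grep -v orient
python3 - <<'E'
from h import *
S=grab_frame("side");T=grab_frame("top")
a=cv2.resize(S["color"][120:230,200:310],None,fx=5,fy=5,interpolation=cv2.INTER_CUBIC)
cv2.imwrite("pics/s4.png",a[:,:,::-1]); print(read_state()["tcp_pos"],read_state()["ft_force"])
E
```

```text
time: 12.33
tcp_pos: [0.611, -0.0201, 0.1603]
ft_force: [1.0, -1.8, 0.4]
opening: 0.0
grasp_force: 1.2
time: 12.58
tcp_pos: [0.6103, -0.0175, 0.1603]
ft_force: [-0.0, -0.0, 0.1]
opening: -0.0
grasp_force: 0.0
time: 12.83
tcp_pos: [0.6098, -0.0156, 0.1602]
ft_force: [-0.6, -0.4, 0.5]
opening: 0.0002
grasp_force: 0.0
[ 0.60981587 -0.01576252  0.16020218] [-0.29214835 -0.0874892  -0.51394823]
```

View pics/s4.png

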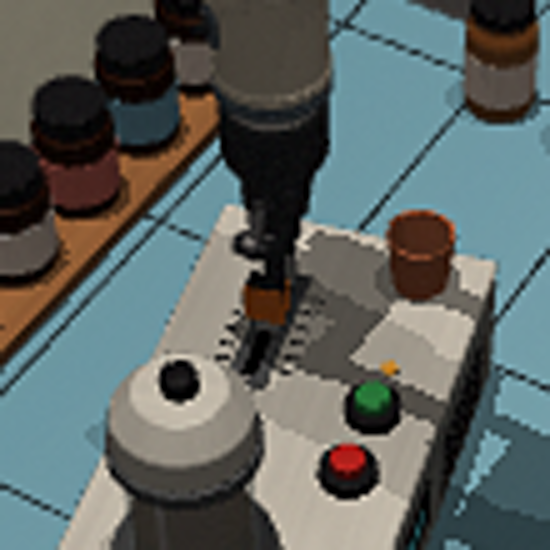

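The force dropped to zero after the third crest. The knob is now mid-slot, clear of the finger. I back off, rise, go over the green button and check the lever.

```bash
(python3 -m jog '{"grip":[0,0,0,0,0],"travel":[[0.003,-0.012,0],[0,0,0],[0,0,0.035],[0,0,0.035],[0,0,0]],"turn":[0,0,0,0,0]}'; python3 -m jog '{"grip":[0,0,0,0,0],"travel":[[-0.0285,0.017,0],[-0.0285,0.017,0],[-0.0285,0.017,0],[-0.0283,0.0166,0],[0,0,0]],"turn":[0,0,0,0,0]}')
python3 - <<'E'
from h import *
S=grab_frame("side");T=grab_frame("top")
a=cv2.resize(S["color"][120:230,200:310],None,fx=5,fy=5,interpolation=cv2.INTER_CUBIC)
cv2.imwrite("pics/s5.png",a[:,:,::-1]); print(read_state()["tcp_pos"],read_state()["ft_force"])
print(blobs(S,(5,110,50),(18,255,255),(235,165,270,200))[1])
E
```

```text
time: 13.35
tcp_pos: [0.6165, -0.0287, 0.2369]
orientation: [3.117, 0.378, 0.014]
ft_force: [1.1, -0.1, 0.8]
opening: 0.0003
grasp_force: 0.0
time: 13.77
tcp_pos: [0.4943, 0.041, 0.2298]
orientation: [-3.117, -0.38, 0.005]
ft_force: [1.3, 0.4, 0.4]
opening: 0.0003
grasp_force: 0.0
[0.49881401 0.03978833 0.23067383] [ 1.12103544 -0.72616069 -0.53558561]
[((np.float64(253.0), np.float64(180.42)), [249, 176, 9, 9, 59])]
```

View pics/s5.png

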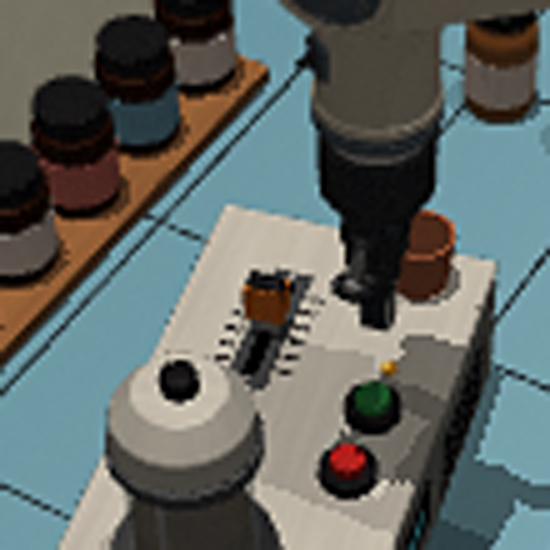

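The side view shows the knob at about (253,180) and the finger above the green button. I'll check the lever value by projection before pressing.

```bash
python3 - <<'E'
from h import *
S=grab_frame("side");T=grab_frame("top")
K=np.array([[S["fx"],0,S["cx"]],[0,S["fy"],S["cy"]],[0,0,1]])
th=np.radians(14.17);R=np.array([[np.cos(th),-np.sin(th)],[np.sin(th),np.cos(th)]]);t=[.5503,.0879]
for l in(0,.015,.03,.045,.06):
    p=R@[.035,-.13+l+.009]+t; print(l,cv2.projectPoints(np.array([[*p,.164]]),S["rvec"],S["tvec"],K,S["dist_coeffs"])[0].ravel().round(1))
for n in("s3","s4","s5"):
    im=cv2.resize(cv2.imread(f"pics/{n}.png")[:,:,::-1],(110,110),interpolation=cv2.INTER_AREA)
    f=dict(color=im); print(n,[(np.add(c,(200,120)),s) for c,s in blobs(f,(5,110,50),(18,255,255),(35,40,70,80))[1]])
for nm,b in(("cheek now",None),):
    print(blobs(T,(5,90,30),(20,255,255),(280,140,315,175),2)[1])
a=cv2.resize(T["color"][135:180,265:325],None,fx=12,fy=12,interpolation=cv2.INTER_CUBIC);cv2.imwrite("pics/t6.png",a[:,:,::-1])
E
```

```text
0 [255.9 173.3]
0.015 [254.7 176.2]
0.03 [253.4 179. ]
0.045 [252.1 181.9]
0.06 [250.8 184.8]
s3 [(array([256.14, 172.97]), [52, 48, 9, 10, 59])]
s4 [(array([252.98, 180.46]), [49, 56, 9, 9, 57])]
s5 [(array([253.  , 180.42]), [49, 56, 9, 9, 59])]
[]
```

View pics/t6.png

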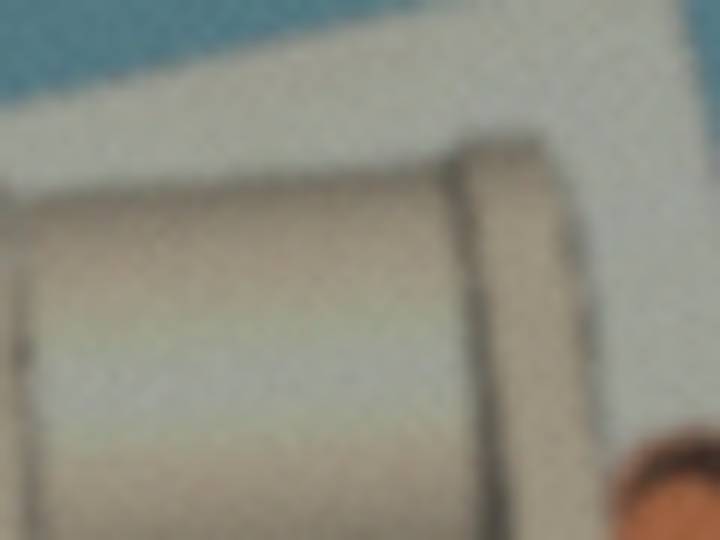

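The top view is blocked by the wrist. In the side view the knob has moved 8.1 px from shut, about 38.6 mm: it is resting on the third crest and hasn't clicked. I go back and push a few millimetres more.

```bash
(python3 -m jog '{"grip":[0,0,0,0,0],"travel":[[0.0285,-0.017,0],[0.0285,-0.017,0],[0.0285,-0.017,0],[0.0283,-0.0166,0],[0,0,0]],"turn":[0,0,0,0,0]}';python3 -m jog '{"grip":[0,0,0,0,0],"travel":[[0,0,0],[0,0,-0.035],[0,0,-0.035],[0,0,0],[0,0,0]],"turn":[0,0,0,0,0]}';python3 -m jog '{"grip":[0,0,0,0,0],"travel":[[-0.0012,0.005,0],[-0.0012,0.005,0],[0,0,0],[0,0,0],[0,0,0]],"turn":[0,0,0,0,0]}'; python3 -m jog '{"grip":[0,0,0],"travel":[[-0.0005,0.002,0],[0,0,0],[0,0,0]],"turn":[0,0,0]}';python3 -m jog '{"grip":[0,0,0],"travel":[[-0.0003,0.001,0],[0,0,0],[0,0,0]],"turn":[0,0,0]}';python3 -m jog '{"grip":[0,0,0],"travel":[[-0.0003,0.001,0],[0,0,0],[0,0,0]],"turn":[0,0,0]}') | grep -v orient
cat > chk.py <<'E'
from h import *
S=grab_frame("side");print(blobs(S,(5,110,50),(18,255,255),(235,165,270,200))[1])
E
python3 chk.py
```

```text
time: 14.38
tcp_pos: [0.6185, -0.0317, 0.2299]
ft_force: [-1.3, 0.2, 0.5]
opening: -0.0001
grasp_force: 0.0
time: 14.8
tcp_pos: [0.6112, -0.0278, 0.159]
ft_force: [0.5, 0.8, 1.0]
opening: 0.0
grasp_force: 0.0
time: 15.22
tcp_pos: [0.6111, -0.0178, 0.1615]
ft_force: [0.1, 0.1, 0.6]
opening: -0.0001
grasp_force: 0.0
time: 15.47
tcp_pos: [0.6101, -0.016, 0.1604]
ft_force: [0.3, -0.3, 0.1]
opening: 0.0003
grasp_force: 0.0
time: 15.72
tcp_pos: [0.6097, -0.015, 0.1602]
ft_force: [-0.5, 0.2, 0.4]
opening: -0.0001
grasp_force: 0.0
time: 15.97
tcp_pos: [0.6094, -0.014, 0.1603]
ft_force: [-0.1, -0.2, -0.8]
opening: -0.0005
grasp_force: 0.0
[((np.float64(253.02), np.float64(180.72)), [248, 176, 10, 9, 58])]
```

```bash
for i in 1; do python3 -m jog '{"grip":[0,0,0],"travel":[[-0.0003,0.001,0],[0,0,0],[0,0,0]],"turn":[0,0,0]}';python3 chk.py;python3 -m jog '{"grip":[0,0,0],"travel":[[-0.0003,0.001,0],[0,0,0],[0,0,0]],"turn":[0,0,0]}'; python3 chk.py;  done | grep -v orient
```

```text
time: 16.27
tcp_pos: [0.6091, -0.013, 0.1603]
ft_force: [0.7, -0.1, -0.1]
opening: -0.0001
grasp_force: 0.0
[((np.float64(251.86), np.float64(181.73)), [248, 178, 9, 8, 56])]
time: 16.57
tcp_pos: [0.6088, -0.012, 0.1603]
ft_force: [0.1, -0.3, -0.8]
opening: 0.0
grasp_force: 0.0
[((np.float64(251.95), np.float64(181.72)), [248, 178, 10, 8, 57])]
```

Now it has clicked: the knob jumped to (251.9,181.7), about 46 mm from shut, and stays there. Retreat and press green.

```bash
(python3 -m jog '{"grip":[0,0,0,0,0],"travel":[[0.003,-0.012,0],[0,0,0],[0,0,0.035],[0,0,0.035],[0,0,0]],"turn":[0,0,0,0,0]}'; python3 -m jog '{"grip":[0,0,0,0,0],"travel":[[-0.0282,0.016,0],[-0.0282,0.016,0],[-0.0282,0.016,0],[-0.0282,0.016,0],[0,0,0]],"turn":[0,0,0,0,0]}';python3 chk.py;python3 -m jog '{"grip":[0,0,0,0,0],"travel":[[0,0,0],[0,0,-0.035],[0,0,-0.035],[0,0,0],[0,0,0]],"turn":[0,0,0,0,0]}'; python3 -m jog '{"grip":[0,0,0],"travel":[[0,0,-0.007],[0,0,0],[0,0,0]],"turn":[0,0,0]}') | grep -v orient
```

```text
time: 17.03
tcp_pos: [0.6154, -0.0247, 0.2369]
ft_force: [1.9, 0.3, 0.7]
opening: 0.0003
grasp_force: 0.0
time: 17.45
tcp_pos: [0.4943, 0.0414, 0.2298]
ft_force: [-0.7, -0.6, -0.3]
opening: 0.0001
grasp_force: 0.0
[((np.float64(252.11), np.float64(181.56)), [248, 178, 10, 8, 61])]
time: 17.92
tcp_pos: [0.4987, 0.0394, 0.1593]
ft_force: [0.1, -0.2, 0.2]
opening: -0.0001
grasp_force: 0.0
time: 18.17
tcp_pos: [0.5, 0.0399, 0.1544]
ft_force: [0.3, -0.5, -0.0]
opening: 0.0003
grasp_force: 0.0
```

```bash
for i in 1; do python3 -m jog '{"grip":[0,0,0],"travel":[[0,0,-0.005],[0,0,0],[0,0,0]],"turn":[0,0,0]}'; python3 -m jog '{"grip":[0,0,0],"travel":[[0,0,-0.003],[0,0,0],[0,0,0]],"turn":[0,0,0]}'; python3 -m jog '{"grip":[0,0,0],"travel":[[0,0,-0.003],[0,0,0],[0,0,0]],"turn":[0,0,0]}';python3 -m jog '{"grip":[0,0,0],"travel":[[0,0,-0.002],[0,0,0],[0,0,0]],"turn":[0,0,0]}'; done | grep -v orient
```

```text
time: 18.42
tcp_pos: [0.5, 0.04, 0.149]
ft_force: [1.6, 0.0, 2.4]
opening: -0.0002
grasp_force: 1.5
time: 18.67
tcp_pos: [0.5001, 0.04, 0.146]
ft_force: [1.8, -2.1, 7.4]
opening: -0.0
grasp_force: 3.7
time: 18.92
tcp_pos: [0.5003, 0.04, 0.1454]
ft_force: [-8.3, -0.8, 38.8]
opening: -0.0002
grasp_force: 19.2
time: 19.17
tcp_pos: [0.5004, 0.04, 0.1451]
ft_force: [-15.7, -2.7, 58.4]
opening: 0.0004
grasp_force: 29.3
```

The button bottomed out: 5 N was passed at z 0.146, then a hard stop. Release, rise and check.

```bash
(python3 -m jog '{"grip":[0,0,0,0,0],"travel":[[0,0,0.01],[0,0,0.02],[0,0,0.035],[0,0,0.035],[-0.02,0,0.02]],"turn":[0,0,0,0,0]}';python3 -m jog '{"grip":[0,0,0,0,0],"travel":[[-0.03,-0.02,0],[-0.03,-0.02,0],[-0.03,-0.02,0],[0,0,0],[0,0,0]],"turn":[0,0,0,0,0]}';python3 chk.py) | grep -v orient
python3 - <<'E'
from h import *
S=grab_frame("side");T=grab_frame("top")
a=cv2.resize(S["color"][120:320,160:360],None,fx=3,fy=3,interpolation=cv2.INTER_CUBIC)
cv2.imwrite("pics/s7.png",a[:,:,::-1])
E
```

```text
time: 19.58
tcp_pos: [0.4821, 0.0402, 0.2636]
ft_force: [1.3, 0.5, -0.2]
opening: 0.0001
grasp_force: 0.0
time: 20.0
tcp_pos: [0.3876, -0.0205, 0.2602]
ft_force: [0.4, 0.7, 1.3]
opening: 0.0001
grasp_force: 0.0
[((np.float64(252.17), np.float64(181.62)), [248, 178, 10, 8, 60])]
```

View pics/s7.png

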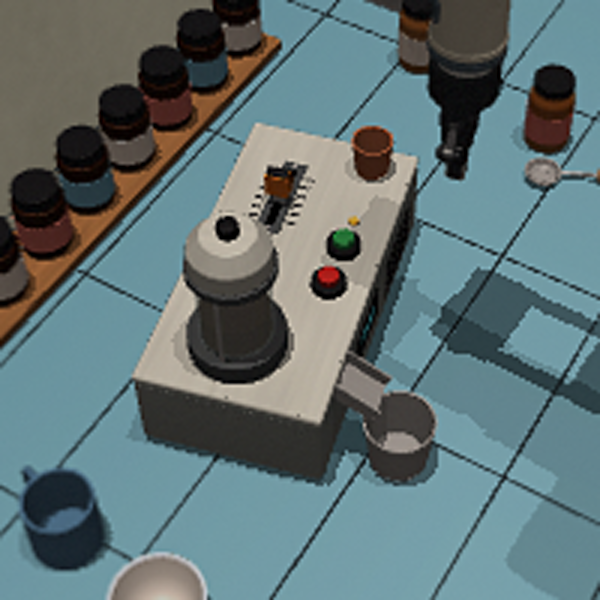

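The view shows the lever still in the third notch (252,182), both buttons out, and all cups and jars in place.

```bash
python3 -c "
from rig import *
print(hand_in())"
```

```text
the job is handed in; nothing more can be done
None
```

I pushed the lever home to shut, opened it three clicks to the third notch (about 46 mm by camera, target 45), then pressed the green button to its stop and released it; the job is handed in, but the hand-in returned no verdict.

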